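Hang the slide rack on the drip stand

ROBOT

A 6-joint arm with a two-finger parallel gripper is mounted at the origin on a cart in front of the work surface, level with it; the furniture and walls round the work are solid. World frame = base frame: x ahead of the robot, y to its left, z up, the work surface at z = 0. Lengths are in m, angles in rad, forces in N, time in s.
With the tool pointing down it reaches from about 0.225 to 0.725 m from the base axis. Payload 3.1 kg.
Tool frame: the origin (TCP) lies on the centre line of the jaws, within the pads' length; the fingertips stand 17 mm ahead of it and the grasp point (between the pads) lies 2 mm behind it (arm.tip_extent is the distance from the TCP to the fingertips, in m); z points along the fingers, y is the line along which they close (so a half turn about z gives the same grasp; the last joint's range is limited). The gripper opens to 85 mm and grips with 20 to 120 N. Pads are 22 mm wide; open, the fingers measure 114 mm over their backs; the gripper's body (76 mm by 85 mm) begins 54 mm behind the grasp point. The pads swing forward as they close: fully open they stand 13 mm farther back than shut.
Start: joints at [1.144, 0.048, 0.099, 1.622, 0, 1.443], TCP at [0.155, 0.502, 0.248] pointing down, gripper open.
Joint ranges: [-2.91, 2.91], [-0.99, 1.94], [-1.21, 1.42], [-2.12, 2.29], [-1.49, 1.47], [-3.14, 3.14]. Speed limits (rad/s): [2.79, 2.79, 3.14, 3.14, 3.14, 3.14].

INTERFACE

Orientations are given as a rotation vector (axis times angle).
In Python, from station import arm gives the robot as it stands. The module is installed in compiled form; this text tells all that it offers.
- The arm moves only by the tool move_arm, never from a script. Its argument "rows" is one flat list of numbers, 7 for each row, row after row: the shift along the tool's x, y, z in cm, then the turn, a rotation vector about the tool's x, y, z in degrees, then the opening, from -1 (shut) to 1 (fully open), so that 0 is half open. In form: [x, y, z, wx, wy, wz, grip, x, y, z, wx, wy, wz, grip, ...]. A call has 1 to 8 rows; each row shifts and turns the commanded pose from where the row before left it, along the tool's axes as they then stand; what a row does not reach is not made up. A row lasts 1/10 s, in which the tool goes at most 50 mm and 8.59 degrees, less where a joint would pass 70% of its speed; a pose out of reach is approached as far as the arm can. A call with a gripper value outside its range is refused whole. The fingers move at their own pace and stop on an object; the grip force is fixed at half the most. Time passes only in rows, so rows that do not move let the fingers close. It gives the time, the measured TCP pose, the force, the opening and the grip force at its end, in the units of the state.
- arm.get_state(): the state, without advancing time (a new reading comes with each control period).
- arm.get_image(name): name is "scene" or "side" or "wrist"; returns (picture, depth): 480x640x3 uint8, blue, green, red; 480x640 float32, m along the optical axis (not along the pixel's ray), 0 where there is no reading.
- arm.calibration(name): a dict with "mtx" (3x3 intrinsics, pixels), "position" and "rotation" of the camera in the world. Camera axes: x right, y down, z forward; pixel columns grow to the right and rows downward; lengths in m; the calibration is good to about 2 mm. The wrist camera is an equidistant fisheye: a pixel r from the principal point sees the ray r / f radians off the axis. A picture is of the moment at which its call begins: read the wrist's pose just before it. calibration takes no time and is no camera call; for the wrist camera it gives the pose at the moment of the call.
- arm.close_job(): hands the job in; it is judged then, once.
The state is a dict: "t": time; "joints": joint angles; "joint_vel": joint speeds; "tau": joint torques, N m; "tcp_pos": TCP position; "tool_rot": TCP orientation; "ft_force": force on the tool from outside, world axes, zero at the start; "wrist_torque": the same for the moment, N m; "width": opening from 0.0 (shut) to 1.0 (fully open); "grasp_force": force on a finger pad.
Only numpy, scipy, OpenCV 4.12 (cv2) and the standard library are available. Lean on these libraries where they do the work, as an engineer would, in place of code of your own. Each camera call takes 0.05 s, during which the arm holds its last target. There are 200 camera calls.

TASK

Hang the microscope-slide rack with the blue handle tab on the drip stand: put the eye of its handle over the peg so that the rack hangs freely above the tray between the end disc and the post, at rest, and let go. Leave the rack with the yellow tab standing where it is.

Things in the scene. Friction and masses are not known exactly. Their poses are not given: they have to be found in the camera images.
- blue_rack: Steel slide rack with a BLUE grip tab, 0.22 kg, loose, upright on the worktop. Origin: centre of its underside; z up. Basket 44 (x) x 88 (y) x 30 (z) mm. A handle of 5 mm wire stands above it in the rack's y-z plane (x = 0), with a closed eye whose axis is the rack's x, and the tab on top; 153 mm tall in all. May hang either way round.
- blue_rack_eye (a point): Highest point of the underside of the blue rack's eye, 110.5 mm above the rack's origin; axes as the rack. The eye's clear opening is 35 mm wide (y) and 38 mm high, from 72.5 mm up to this point, under a shallow arch. When hung, this point lies at the top of the peg (about 5 mm above its axis).
- blue_rack_tab (a point): Centre of the blue grip tab, 133 mm above the rack's origin; axes as the rack. Tab 10 (x) x 24 (y) x 40 (z) mm, from 113 to 153 mm above the origin; take it from above. Fingertips below 113 mm would reach down beside the eye, where the peg goes.
- yellow_rack: Identical rack with a YELLOW grip tab, loose, standing near the blue one; to be left alone. Origin (centre of its underside) and axes as for the blue rack. Fixed things to keep clear of: a cabinet 0.52 m tall with its front at x = 0.59 m, y = -0.20 to -0.07 m, and a rack of tubes 90 mm tall at x = 0.44 to 0.49, y = 0.08 to 0.24 m (world).
- drip_stand: Fixed drip stand. Origin: centre of its underside on the worktop, z up. White tray 150 (x) x 110 (y) mm, 12 mm high. Post 14 mm thick at x = +55 mm, its top ball (17 mm) reaching z = 208.5. One level peg runs from the post towards the stand's -x, axis at y = 0, z = 190 mm.
- peg_mid (a point): Point on the peg's axis, 190 mm above the stand's origin; axes as the stand. The peg is 10 mm thick and runs along x: at x = -42 to -38 mm it ends in a disc 18 mm across, at x = 42 to 50 is a collar 20 mm across in front of the post. Free length to hang on: x = -38 to 42 mm.

How it is judged:
At the end, for the whole second after the job is handed in: Blue rack hung by its eye: eye top between end disc and collar (stand x -38 to 42 mm), within 18 mm sideways of the peg axis, 3 mm below to 20 mm above it; tilt under 0.35 rad, speed under 0.05 m/s. Yellow rack upright (0.2 rad), within 30 mm of its start (x of blue_rack_eye in the frame of drip_stand between -0.038 and 0.042 m and y of blue_rack_eye in the frame of drip_stand between -0.018 and 0.018 m and z of blue_rack_eye in the frame of peg_mid between -0.003 and 0.02 m and angle between blue_rack's own z axis and vertical below 0.35 rad and linear speed of blue_rack below 0.05 m/s and distance of yellow_rack from where it was at the start of the episode below 0.03 m and angle between yellow_rack's own z axis and vertical below 0.2 rad); the robot touches nothing.
It fails at once if the yellow rack is shifted by more than 30 mm or tipped over (distance of yellow_rack from where it was at the start of the episode above 0.03 m or angle between yellow_rack's own z axis and vertical above 0.4 rad).
It also fails if it takes over 48 s, if anything falls off the work surface, if the arm or the gripper's body presses on something with over 40 N, if the wrist force passes 120 N, or if a joint passes its speed limit or range.

## Working session

There is one attempt and no reset: what is moved stays moved. The work goes in short steps, Python scripts to look and compute and a tool call to move; the robot and the scene stay as the last step left them, time stands still between calls to the robot, and variables do not carry over. Pictures are saved under pics/ and viewed, at most 10 in all, crops included, and the job is handed in when it is done.

Besides the shell and the picture viewer there is one more tool, called after "Call:" in YAML: its name, and indented under it one key for each argument. move_arm: Moves the arm, as the interface text tells. Its arguments: {"type":"object","properties":{"rows":{"type":"array"}},"required":["rows"]}

```bash
mkdir -p pics
python3 - <<'E'
from station import arm
import cv2,numpy as np
s=arm.get_state();print(s)
for n in("scene","side"):
    im,d=arm.get_image(n);c=arm.calibration(n);print(n,c)
    cv2.imwrite(f"pics/{n}0.png",im);np.savez(f"pics/{n}0.npz",im=im,d=d,K=c["mtx"],p=c["position"],R=c["rotation"])
E
```

```text
{'t': 0.0, 'joints': array([1.14417218e+00, 4.87312772e-02, 9.75549123e-02, 1.62202998e+00,
       1.33584964e-05, 1.44301278e+00]), 'joint_vel': array([-2.16199608e-03, -2.05731802e-03,  5.24217579e-04, -2.90612120e-05,
        8.38525148e-04, -4.36270245e-04]), 'tau': array([ 2.39795281e-04, -3.38783884e+01,  3.20014143e+01,  2.03415746e-02,
       -1.25086876e-04, -1.49768334e-05]), 'tcp_pos': array([0.15431715, 0.50118271, 0.24710576]), 'tool_rot': array([-0.46757255, -3.1059206 ,  0.00363461]), 'ft_force': array([ 0.18031812, -0.07717514,  0.39309142]), 'wrist_torque': array([ 0.00947025, -0.03269151,  0.02710789]), 'grasp_force': 0.0, 'width': 0.9977551199433015}
scene {'mtx': array([[437.40288074,   0.        , 321.84109108],
       [  0.        , 437.40288074, 238.17816715],
       [  0.        ,   0.        ,   1.        ]]), 'position': array([ 0.51345809, -0.71722397,  0.62786016]), 'rotation': array([-2.20351495, -0.01438197,  0.02001039])}
side {'mtx': array([[533.24819473,   0.        , 326.6087697 ],
       [  0.        , 533.24819473, 236.61199105],
       [  0.        ,   0.        ,   1.        ]]), 'position': array([ 0.47351605, -0.70998904,  0.69244073]), 'rotation': array([-2.25916799,  0.00604295, -0.0181229 ])}
```

View pics/scene0.png

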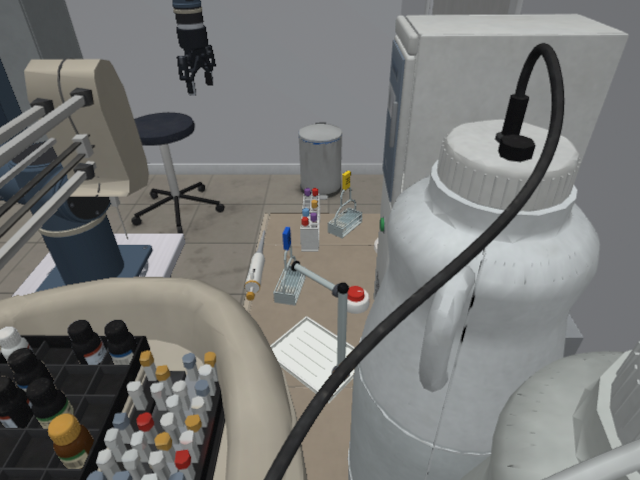

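View pics/side0.png

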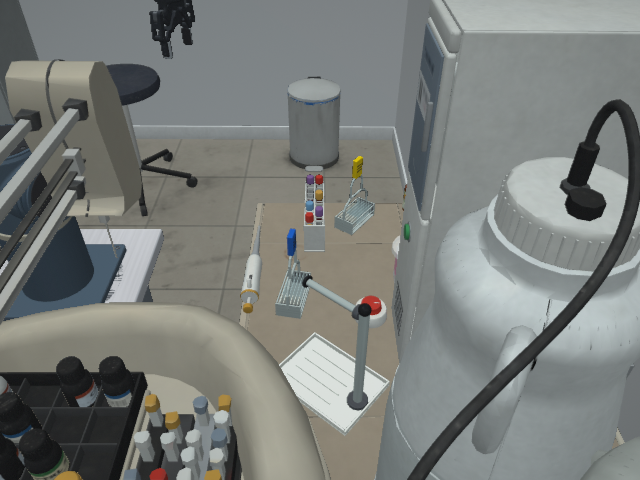

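The scene picture shows the blue tab at about (287,238), the disc at (293,266), the post top at (342,289), the tray around (315,355) and the yellow tab at (346,181). The side picture shows the blue tab at (291,241), the disc at (307,281), the post top at (364,310) and the tray around (335,380).

```bash
cat > h.py <<'E'
import numpy as np,cv2
from scipy.spatial.transform import Rotation as Ro
def cloud(n):
    z=np.load(f"pics/{n}.npz");d=z["d"];K=z["K"]
    v,u=np.mgrid[:480,:640]
    P=np.stack([(u-K[0,2])/K[0,0]*d,(v-K[1,2])/K[1,1]*d,d],-1)
    W=P@Ro.from_rotvec(z["p"]*0+z["R"]).as_matrix().T+z["p"]
    W[d==0]=np.nan
    return z["im"],W
def rect(P):
    r=cv2.minAreaRect((P[:,:2]*1000).astype(np.float32));return r
E
python3 - <<'E'
from h import *
np.set_printoptions(precision=4,suppress=True)
for n in("scene0","side0"):
    im,W=cloud(n);h=cv2.cvtColor(im,cv2.COLOR_BGR2HSV)
    ok=np.isfinite(W[...,2])
    x,y,z=W[...,0],W[...,1],W[...,2]
    reg=ok&(x>.2)&(x<.58)&(y>-.4)&(y<.4)
    for nm,m in(("blue",(abs(h[...,0].astype(int)-110)<14)&(h[...,1]>150)&(z>.08)),("yel",(abs(h[...,0].astype(int)-27)<6)&(h[...,1]>150)&(z>.08))):
        P=W[reg&m];print(n,nm,len(P),np.median(P,0),P.min(0),P.max(0),rect(P))
    table=W[reg&(abs(z)<.01)];print("table z",np.median(table[:,2]))
    m=reg&(h[...,1]<40)&(h[...,2]>180)&(z>.004)&(z<.022)&(y<.0)
    P=W[m];print("tray",len(P),np.median(P,0),rect(P))
    m=reg&(z>.165)&(z<.22)&(y<.1)&(h[...,1]<100)
    nl,lab,st,ce=cv2.connectedComponentsWithStats(m.astype(np.uint8))
    for i in range(1,nl):
        if st[i,4]>15:
            P=W[lab==i];print("hi",st[i],np.median(P,0),P.min(0),P.max(0),rect(P))
    m=reg&(z>.012)&(z<.05)&(y<.3)&(h[...,1]<60)
    nl,lab,st,ce=cv2.connectedComponentsWithStats(m.astype(np.uint8))
    for i in range(1,nl):
        if st[i,4]>60:
            P=W[lab==i];print("low",st[i],np.median(P,0),P.min(0),P.max(0),rect(P))
E
```

```text
scene0 blue 178 [ 0.4289 -0.0555  0.1485] [ 0.2593 -0.3921  0.1167] [ 0.4351 -0.0332  0.2203] ((350.56024169921875, -214.770751953125), (396.5541076660156, 13.793126106262207), 64.55216979980469)
scene0 yel 118 [0.5489 0.1764 0.1406] [0.5416 0.1664 0.1165] [0.5582 0.1915 0.1564] ((548.6466064453125, 180.4678497314453), (28.908540725708008, 9.528203964233398), 57.117435455322266)
table z 0.0023560690984766874
tray 1406 [ 0.4784 -0.2126  0.0049] ((447.9200134277344, -181.83544921875), (202.35751342773438, 231.24697875976562), 79.81501007080078)
hi [290 261  59  49 646] [ 0.513  -0.2443  0.1943] [ 0.451  -0.2657  0.1654] [ 0.5387 -0.1887  0.2101] ((495.47607421875, -228.4549560546875), (17.77019500732422, 105.16618347167969), 48.30714797973633)
hi [  63  315  143   64 4627] [ 0.2811 -0.3638  0.2015] [ 0.2   -0.4    0.185] [ 0.367  -0.3282  0.22  ] ((283.5549011230469, -364.2529296875), (71.75396728515625, 167.00277709960938), 89.85963439941406)
low [327 205  31  31 508] [0.546  0.1712 0.0286] [0.5049 0.1343 0.012 ] [0.5799 0.2277 0.0498] ((548.7730712890625, 181.53733825683594), (92.257
[... 3153 characters left out ...]
04.97933959960938), (31.776636123657227, 15.542769432067871), 34.174434661865234)
low [293 332  53  23 101] [ 0.4746 -0.1539  0.0131] [ 0.4333 -0.1768  0.012 ] [ 0.5159 -0.132   0.0164] ((475.8211975097656, -153.4777374267578), (41.70942306518555, 82.59489440917969), 86.49945831298828)
low [353 384  11  19 151] [ 0.5299 -0.261   0.0304] [ 0.5236 -0.2634  0.0121] [ 0.5377 -0.2545  0.0499] ((530.4442138671875, -259.26959228515625), (8.402854919433594, 14.276330947875977), 84.96805572509766)
low [314 407  33  24  69] [ 0.4902 -0.2922  0.013 ] [ 0.4674 -0.3091  0.012 ] [ 0.5124 -0.2714  0.0149] ((488.7514343261719, -290.68731689453125), (5.035804748535156, 57.35137176513672), 52.354583740234375)
```

Run:
```python
import cv2
a=cv2.imread("pics/side0.png")[210:440,230:430]
cv2.imwrite("pics/c1.png",cv2.resize(a,None,fx=2.6,fy=2.6,interpolation=cv2.INTER_CUBIC))
```

```text
(no output)
```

View pics/c1.png

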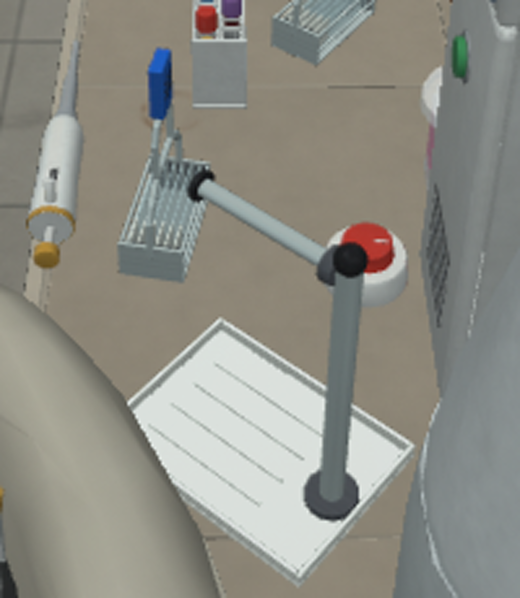

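The crop shows the peg's disc at (202,186), the post ball at (349,258) and the tray. From the clouds, the blue rack is at about (0.4288,-0.0457) with its x axis at -10.9°. The stand is at (0.4875,-0.221) with the peg direction (+x) at -41.8°. I'll turn the tool first, then travel.

Call:
move_arm:
  rows: [0,0,0,0,0,8.4,0,0,0,0,0,0,8.4,0,0,0,0,0,0,8.4,0,0,0,0,0,0,8.4,0,0,0,0,0,0,8.4,0,0,0,0,0,0,8.4,0,0,0,0,0,0,8.4,0,0,0,0,0,0,8.4,0]

```text
t: 0.9
tcp_pos: [0.1544, 0.5014, 0.2476]
tool_rot: [2.115, 2.322, -0.002]
ft_force: [-0.7, 0.8, -0.6]
width: 0.502
grasp_force: 0.0
```

Call:
move_arm:
  rows: [0,0,0,0,0,8.4,0,0,0,0,0,0,8.3,0,0,0,0,0,0,0,0]

```text
t: 1.2
tcp_pos: [0.1544, 0.5015, 0.2476]
tool_rot: [2.424, 1.998, -0.002]
ft_force: [0.2, -0.1, 0.1]
width: 0.502
grasp_force: 0.0
```

```bash
cat > go.py <<'E'
import sys,numpy as np
from station import arm
from scipy.spatial.transform import Rotation as Ro
# target: x y z, yaw of tool y (deg), tool straight down
x,y,z,yaw=map(float,sys.argv[1:5])
s=arm.get_state();R=Ro.from_rotvec(s["tool_rot"])
a=np.radians(yaw);ty=np.array([np.cos(a),np.sin(a),0]);tz=np.array([0,0,-1.]);T=Ro.from_matrix(np.stack([np.cross(ty,tz),ty,tz],1))
np.set_printoptions(precision=3,suppress=True)
print("t",s["t"],"pos",s["tcp_pos"],"w",s["width"],"gf",s["grasp_force"],"F",s["ft_force"],"j",s["joints"])
print("shift cm (tool)",R.inv().apply(np.array([x,y,z])-s["tcp_pos"])*100,"turn deg",np.degrees((R.inv()*T).as_rotvec()))
E
python3 go.py .4288 -.0457 .23 -10.9
```

```text
t 1.2 pos [0.154 0.501 0.248] w 0.5017394577980625 gf 0.0 F [ 0.229 -0.067  0.079] j [ 1.144  0.048  0.098  1.622 -0.     2.907]
shift cm (tool) [-48.468  37.379   1.815] turn deg [-0.016  0.072 -0.106]
```

Call:
move_arm:
  rows: [-3.03,2.34,0,0,0,0,0,-3.03,2.34,0,0,0,0,0,-3.03,2.34,0,0,0,0,0,-3.03,2.34,0,0,0,0,0,-3.03,2.34,0,0,0,0,0,-3.03,2.34,0,0,0,0,0,-3.03,2.34,0,0,0,0,0,-3.03,2.34,0,0,0,0,0]

```text
t: 2.0
tcp_pos: [0.2922, 0.2266, 0.2481]
tool_rot: [2.42, 2.003, 0.0]
ft_force: [0.5, -0.2, 0.1]
width: 0.499
grasp_force: 0.0
```

Call:
move_arm:
  rows: [-3.03,2.34,0,0,0,0,0,-3.03,2.34,0,0,0,0,0,-3.03,2.34,0,0,0,0,0,-3.03,2.34,0,0,0,0,0,-3.03,2.34,0,0,0,0,0,-3.03,2.34,0,0,0,0,0,-3.03,2.34,0,0,0,0,0,0,0,0,0,0,0,0]

```text
t: 2.8
tcp_pos: [0.4134, -0.015, 0.2475]
tool_rot: [2.426, 1.994, -0.002]
ft_force: [0.1, 1.1, 0.7]
width: 0.499
grasp_force: 0.0
```

```bash
python3 go.py .4288 -.0457 .134 -10.9
python3 - <<'E'
from station import arm
import cv2
im,d=arm.get_image("wrist");c=arm.calibration("wrist");print(c)
cv2.imwrite("pics/w1.png",im)
E
```

```text
t 2.8 pos [ 0.413 -0.015  0.247] w 0.49895317223658026 gf 0.0 F [0.063 1.082 0.709] j [-0.197 -0.241 -0.17   1.642 -0.002  1.568]
shift cm (tool) [-2.701  2.103 11.349] turn deg [-0.008  0.087 -0.265]
{'mtx': array([[371.64829954,   0.        , 312.1904206 ],
       [  0.        , 371.64829954, 243.02084236],
       [  0.        ,   0.        ,   1.        ]]), 'position': array([0.42888527, 0.0667163 , 0.37291065]), 'rotation': array([ 2.8041277 , -0.27238404, -0.04657832])}
```

View pics/w1.png

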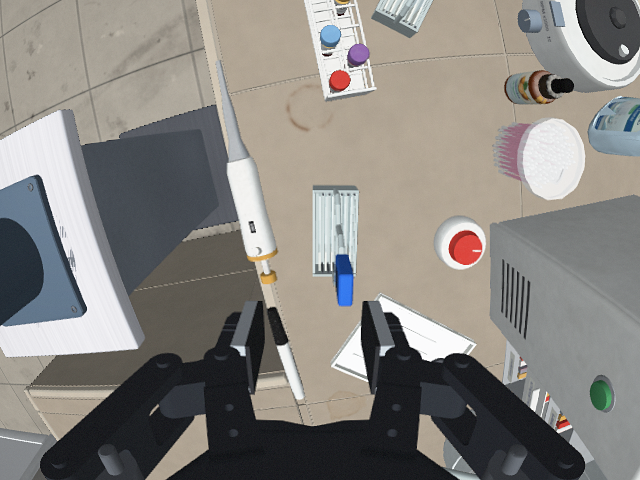

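The wrist picture shows the blue tab at about (345,280), with the fingers straddling below it at columns 262 and 362 and the way down clear. I'll refine the tab position from the wrist depth.

```bash
cat > wr.py <<'E'
from station import arm
from h import *
np.set_printoptions(precision=4,suppress=True)
def wcloud():
    c=arm.calibration("wrist");im,d=arm.get_image("wrist");K=c["mtx"]
    v,u=np.mgrid[:480,:640];a=(u-K[0,2])/K[0,0];b=(v-K[1,2])/K[1,1];r=np.hypot(a,b)+1e-9
    t=np.tan(r)/r
    W=np.stack([a*t*d,b*t*d,d],-1)@Ro.from_rotvec(c["rotation"]).as_matrix().T+c["position"]
    W[(d==0)|(r>1.4)]=np.nan
    return im,W
def blue(im,W):
    h=cv2.cvtColor(im,cv2.COLOR_BGR2HSV)
    m=(abs(h[...,0].astype(int)-112)<14)&(h[...,1]>150)
    return W[m&(W[...,2]>.1)&(abs(W[...,1])<.4)&(W[...,0]>.25)]
E
python3 - <<'E'
from wr import *
im,W=wcloud();P=blue(im,W)
print(len(P),P.min(0),P.max(0),rect(P),rect(P[P[:,2]>.148]))
x,y,z=W[...,0],W[...,1],W[...,2]
B=W[(z>.012)&(z<.045)&(x>.39)&(x<.48)&(y>-.12)&(y<.03)];print("basket",len(B),rect(B))
E
```

```text
747 [ 0.3842 -0.0564  0.1158] [0.4437 0.0006 0.3211] ((422.7517395019531, -17.280101776123047), (41.289913177490234, 73.92022705078125), 36.25423049926758) ((422.7517395019531, -17.280101776123047), (41.289913177490234, 73.92022705078125), 36.25423049926758)
basket 1846 ((430.5280456542969, -44.51144027709961), (89.65797424316406, 43.813682556152344), 79.22611236572266)
```

Call:
move_arm:
  rows: [-2.7,2.1,2.0,0,0,0,0,0,0,3,0,0,0,0,0,0,0,0,0,0,0,0,0,0,0,0,0,0]

```text
t: 3.3
tcp_pos: [0.4267, -0.0407, 0.1982]
tool_rot: [-2.42, -2.0, 0.001]
ft_force: [-0.5, -0.5, -0.9]
width: 0.499
grasp_force: 0.0
```

```bash
python3 go.py .4295 -.045 .134 -10.9
python3 - <<'E'
from wr import *
im,W=wcloud();P=blue(im,W);P=P[(P[:,2]<.165)]
print(len(P),P.min(0),P.max(0),rect(P),rect(P[P[:,2]>.148]))
E
```

```text
t 3.3 pos [ 0.427 -0.041  0.198] w 0.49909143954951996 gf 0.0 F [-0.471 -0.5   -0.868] j [-0.252 -0.208 -0.241  1.54   0.     1.508]
shift cm (tool) [-0.373  0.372  6.418] turn deg [-0.114 -0.029  0.031]
1133 [ 0.4242 -0.0566  0.1167] [ 0.4374 -0.0325  0.1545] ((430.43353271484375, -44.602134704589844), (24.3834228515625, 9.6762113571167), 77.39060974121094) ((430.4913330078125, -44.87649917602539), (23.861385345458984, 9.217801094055176), 79.0838394165039)
```

Call:
move_arm:
  rows: [-0.3,0.45,3.0,0,0,0,0,0,0,2.2,0,0,0,0,0,0,1.1,0,0,0,0,0,0,0,0,0,0,0,0,0,0,0,0,0,-1,0,0,0,0,0,0,-1,0,0,0,0,0,0,-1,0,0,0,0,0,0,-1]

```text
t: 4.15
tcp_pos: [0.4319, -0.0459, 0.137]
tool_rot: [2.423, 1.997, 0.002]
ft_force: [-3.6, 0.9, 6.6]
width: 0.113
grasp_force: 60.1
```

```bash
python3 go.py .4304 -.0447 .134 -10.9
```

```text
t 4.15 pos [ 0.432 -0.046  0.137] w 0.11283432064069421 gf 60.05950570106506 F [-3.603  0.936  6.632] j [-0.261 -0.188 -0.346  1.412  0.     1.503]
shift cm (tool) [ 0.088 -0.176  0.298] turn deg [ 0.095  0.005 -0.114]
```

Call:
move_arm:
  rows: [0,0,-1.5,0,0,0,-1,0,0,-3,0,0,0,-1,0,0,-3,0,0,0,-1,0,0,-2.5,0,0,0,-1,0,0,0,0,0,7.7,-1,0,0,0,0,0,7.7,-1,0,0,0,0,0,7.7,-1,0,0,0,0,0,7.8,-1]

```text
t: 4.95
tcp_pos: [0.4316, -0.0459, 0.2349]
tool_rot: [-2.873, -1.272, 0.0]
ft_force: [0.4, -0.6, -2.0]
width: 0.105
grasp_force: 58.9
```

Call:
move_arm:
  rows: [0,0,0,0,0,0,-1]

```text
t: 5.05
tcp_pos: [0.4315, -0.0459, 0.2349]
tool_rot: [-2.869, -1.28, 0.0]
ft_force: [-0.0, 0.3, -1.8]
width: 0.11
grasp_force: 58.9
```

```bash
python3 go.py .4279 -.1677 .2355 -41.8
```

```text
t 5.05 pos [ 0.432 -0.046  0.235] w 0.10963471104548322 gf 58.88366460800171 F [-0.047  0.336 -1.836] j [-0.261 -0.191 -0.153  1.609  0.     2.042]
shift cm (tool) [-9.308  7.87  -0.063] turn deg [-0.022  0.009 -0.115]
```

Call:
move_arm:
  rows: [-3.1,0,0,0,0,0,-1,-3.1,0,0,0,0,0,-1,-3.1,2,0,0,0,0,-1,0,3,0,0,0,0,-1,0,2.9,0,0,0,0,-1,0,0,0,0,0,0,-1,0,0,0,0,0,0,-1]

```text
t: 5.75
tcp_pos: [0.4279, -0.1679, 0.2346]
tool_rot: [-2.867, -1.281, 0.002]
ft_force: [0.8, 0.1, -2.9]
width: 0.105
grasp_force: 59.9
```

```bash
python3 go.py .4279 -.1677 .2355 -41.8
python3 - <<'E'
from wr import *
im,_=arm.get_image("side");cv2.imwrite("pics/s2.png",cv2.resize(im[170:410,220:480],None,fx=2.4,fy=2.4,interpolation=cv2.INTER_CUBIC))
c=arm.calibration("side");im,d=arm.get_image("side");np.savez("pics/side2.npz",im=im,d=d,K=c["mtx"],p=c["position"],R=c["rotation"])
im,W=cloud("side2");x,y,z=W[...,0],W[...,1],W[...,2]
o=np.array([.4875,-.221]);a=np.radians(-41.8);ex=np.array([np.cos(a),np.sin(a)]);ey=np.array([-np.sin(a),np.cos(a)])
S=np.stack([(W[...,:2]-o)@ex,(W[...,:2]-o)@ey,z],-1)
m=(S[...,0]>-.036)&(S[...,0]<.040)&(abs(S[...,1])<.02)&(z>.18)&(z<.2);P=S[m];print("peg",len(P),np.median(P,0),P.min(0),P.max(0))
for lo,hi in((-.036,-.01),(-.01,.015),(.015,.04)):
    q=P[(P[:,0]>lo)&(P[:,0]<hi)];print(np.percentile(q[:,1],[2,50,98]),q[:,2].max())
h=cv2.cvtColor(im,cv2.COLOR_BGR2HSV)
m=(S[...,0]>-.11)&(S[...,0]<-.05)&(abs(S[...,1])<.06)&(h[...,1]<80)&(h[...,2]>90)
for lo,hi in((.095,.13),(.135,.165),(.165,.185),(.185,.205),(.205,.215)):
    q=S[m&(z>lo)&(z<hi)];print(lo,len(q),q.min(0) if len(q) else 0,q.max(0) if len(q) else 0,rect(q) if len(q)>3 else 0)
E
```

```text
t 5.75 pos [ 0.428 -0.168  0.235] w 0.10549339906335518 gf 59.91503298282623 F [ 0.825  0.106 -2.904] j [-0.52  -0.122 -0.094  1.602  0.     1.781]
shift cm (tool) [ 0.015 -0.01  -0.089] turn deg [-0.123  0.017 -0.04 ]
peg 398 [ 0.0042 -0.0012  0.1945] [-0.0359 -0.0058  0.1878] [0.0399 0.0067 0.1978]
[-0.0049 -0.0021  0.0039] 0.197765971409384
[-0.004  -0.0011  0.0046] 0.19721800566615894
[-0.0035 -0.0007  0.0056] 0.19694569172732357
0.095 1950 [-0.1038 -0.0461  0.0985] [-0.0581  0.0449  0.13  ] ((-80.93386840820312, -0.5452117919921875), (45.655513763427734, 91.07542419433594), 0.14101874828338623)
0.135 112 [-0.0837 -0.0454  0.1352] [-0.0774  0.0415  0.1649] ((-80.73819732666016, -1.9267425537109375), (6.263375282287598, 86.89286804199219), 0.28099945187568665)
0.165 167 [-0.0835 -0.0308  0.1651] [-0.0773  0.0291  0.1841] ((-80.07140350341797, -0.8163642883300781), (59.863304138183594, 5.774239540100098), 88.7510757446289)
0.185 78 [-0.0834 -0.0232  0.1851] [-0.077   0.0205  0.2049] ((-80.26028442382812, -1.3337650299072266), (6.331705093383789, 43.75165939331055), 0.14454498887062073)
0.205 31 [-0.0827 -0.0174  0.205 ] [-0.0765  0.0145  0.2123] ((-78.57028198242188, -1.5451774597167969), (31.831493377685547, 4.832134246826172), 82.583251953125)
```

View pics/s2.png

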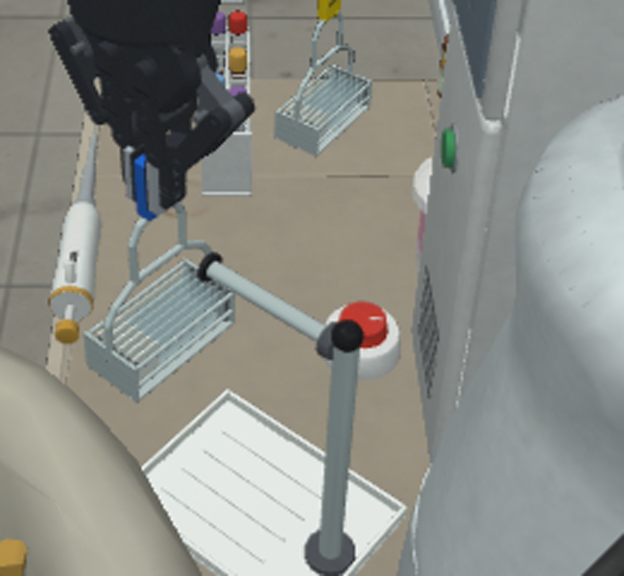

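The picture shows the rack level at the peg's height, with the disc at (210,267) in front of the eye opening at (160,240). In stand axes the handle and peg agree to about 1 mm. I'll slide it on along the peg.

Call:
move_arm:
  rows: [0,1.2,0,0,0,0,-1,0,1.2,0,0,0,0,-1,0,1.2,0,0,0,0,-1,0,1.2,0,0,0,0,-1,0,1.2,0,0,0,0,-1,0,1.0,0,0,0,0,-1,0,0.7,0,0,0,0,-1,0,0,0,0,0,0,-1]

```text
t: 6.65
tcp_pos: [0.486, -0.2199, 0.2349]
tool_rot: [-2.869, -1.279, 0.001]
ft_force: [0.0, -0.6, -2.3]
width: 0.109
grasp_force: 59.9
```

```bash
cat > st.py <<'E'
import sys
from wr import *
s=arm.get_state();print("t",s["t"],s["tcp_pos"],"F",s["ft_force"],"w",s["width"],s["grasp_force"])
n=sys.argv[1];c=arm.calibration("side");im,d=arm.get_image("side");np.savez(f"pics/{n}.npz",im=im,d=d,K=c["mtx"],p=c["position"],R=c["rotation"])
cv2.imwrite(f"pics/{n}.png",cv2.resize(im[200:440,240:500],None,fx=2.4,fy=2.4,interpolation=cv2.INTER_CUBIC))
im,W=cloud(n);z=W[...,2]
o=np.array([.4875,-.221]);a=np.radians(-41.8);ex=np.array([np.cos(a),np.sin(a)]);ey=np.array([-np.sin(a),np.cos(a)])
S=np.stack([(W[...,:2]-o)@ex,(W[...,:2]-o)@ey,z],-1)
print("tcp stand",(s["tcp_pos"][:2]-o)@ex,(s["tcp_pos"][:2]-o)@ey)
h=cv2.cvtColor(im,cv2.COLOR_BGR2HSV);b=(abs(h[...,0].astype(int)-112)<14)&(h[...,1]>150)&(abs(S[...,1])<.05)&(abs(S[...,0])<.06)&(z>.15)
P=S[b];print("tab",len(P),P.min(0) if len(P) else 0,P.max(0) if len(P) else 0)
q=S[(abs(S[...,0])<.045)&(abs(S[...,1])<.07)&(z>.06)&(z<.13)]
print("basket",q.min(0),q.max(0),rect(q))
E
python3 st.py s3
```

```text
t 6.65 [ 0.486  -0.2199  0.2349] F [ 0.0264 -0.6185 -2.2926] w 0.1089704296269285 59.865803718566895
tcp stand -0.0018278385527673519 -0.00018305484308446215
tab 157 [-0.0069 -0.0138  0.2113] [ 0.0057 -0.0012  0.2655]
basket [-0.025  -0.0457  0.0975] [0.0205 0.043  0.13  ] ((-2.2722816467285156, -1.3618812561035156), (45.403175354003906, 88.7199478149414), 0.1440967321395874)
```

View pics/s3.png

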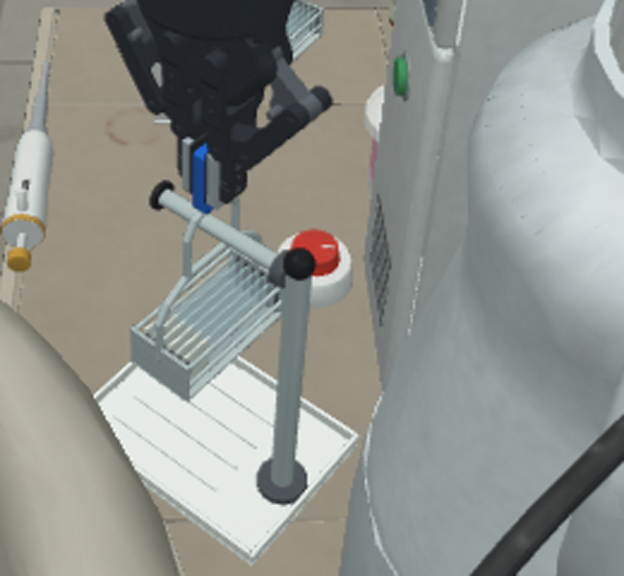

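The peg now passes through the eye, with the disc at (160,195) in front of the tab and wire at about (205,205). I'll lower until it touches.

Call:
move_arm:
  rows: [0,0,0.5,0,0,0,-1,0,0,0.4,0,0,0,-1,0,0,0.2,0,0,0,-1,0,0,0.1,0,0,0,-1,0,0,0,0,0,0,-1,0,0,0,0,0,0,-1]

```text
t: 7.3
tcp_pos: [0.4854, -0.2192, 0.2235]
tool_rot: [2.869, 1.28, 0.0]
ft_force: [-0.1, -0.0, -1.5]
width: 0.105
grasp_force: 59.9
```

Call:
move_arm:
  rows: [0,0,0.1,0,0,0,-1,0,0,0,0,0,0,-1]

```text
t: 7.5
tcp_pos: [0.4855, -0.2192, 0.2224]
tool_rot: [2.869, 1.28, 0.0]
ft_force: [-0.1, -0.5, -2.4]
width: 0.109
grasp_force: 59.9
```

Call:
move_arm:
  rows: [0,0,0.1,0,0,0,-1,0,0,0,0,0,0,-1]

```text
t: 7.7
tcp_pos: [0.4855, -0.2193, 0.2219]
tool_rot: [2.869, 1.28, 0.001]
ft_force: [-0.7, -0.1, 0.0]
width: 0.108
grasp_force: 60.4
```

Call:
move_arm:
  rows: [0,0,0.05,0,0,0,-1,0,0,0,0,0,0,-1]

```text
t: 7.9
tcp_pos: [0.4855, -0.2193, 0.2217]
tool_rot: [2.868, 1.279, 0.001]
ft_force: [-1.9, 0.8, 2.3]
width: 0.108
grasp_force: 60.7
```

It is in contact, and the peg now carries the weight. Releasing gradually.

Call:
move_arm:
  rows: [0,0,0,0,0,0,-0.76,0,0,0,0,0,0,-0.7,0,0,0,0,0,0,-0.6,0,0,0,0,0,0,-0.5,0,0,0,0,0,0,-0.4,0,0,0,0,0,0,-0.4,0,0,0,0,0,0,-0.4]

```text
t: 8.6
tcp_pos: [0.4854, -0.2192, 0.2208]
tool_rot: [-2.869, -1.28, 0.0]
ft_force: [0.3, -0.2, 0.3]
width: 0.302
grasp_force: 0.0
```

```bash
python3 st.py s4
```

```text
t 8.6 [ 0.4854 -0.2192  0.2208] F [ 0.3471 -0.1728  0.2516] w 0.30165080106945574 0.0
tcp stand -0.00270511427094414 -6.291688122544815e-05
tab 292 [-0.0162 -0.0135  0.1962] [0.0119 0.0097 0.2586]
basket [-0.0245 -0.0439  0.0848] [0.0203 0.0459 0.1287] ((-2.0522899627685547, 0.9842872619628906), (44.79521560668945, 89.84618377685547), 0.1056838408112526)
```

View pics/s4.png

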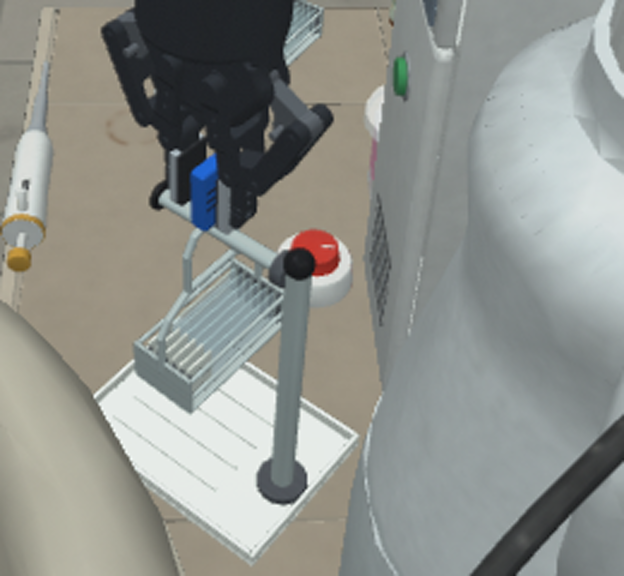

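The rack hangs level on the peg with the tab at (205,195) free between the open fingers. I'll retreat straight up.

Call:
move_arm:
  rows: [0,0,-0.5,0,0,0,-0.4,0,0,-1,0,0,0,-0.4,0,0,-2,0,0,0,-0.4,0,0,-3,0,0,0,-0.4,0,0,-4,0,0,0,-0.4,0,0,-3,0,0,0,-0.4,0,0,0,0,0,0,-0.4,0,0,0,0,0,0,-0.4]

```text
t: 9.45
tcp_pos: [0.486, -0.2196, 0.3576]
tool_rot: [2.866, 1.278, 0.003]
ft_force: [0.4, 0.2, -0.8]
width: 0.299
grasp_force: 0.0
```

Call:
move_arm:
  rows: [0,0,0,0,0,0,-0.4,0,0,0,0,0,0,-0.4,0,0,0,0,0,0,-0.4,0,0,0,0,0,0,-0.4,0,0,0,0,0,0,-0.4,0,0,0,0,0,0,-0.4,0,0,0,0,0,0,-0.4,0,0,0,0,0,0,-0.4]

```text
t: 10.25
tcp_pos: [0.4854, -0.2192, 0.3559]
tool_rot: [2.869, 1.28, 0.0]
ft_force: [-0.1, -0.2, 0.4]
width: 0.301
grasp_force: 0.0
```

```bash
python3 st.py s5; python3 st.py s6
```

```text
t 10.25 [ 0.4854 -0.2192  0.3559] F [-0.1343 -0.1995  0.4481] w 0.3009004047467743 0.0
tcp stand -0.002715761923483932 -3.9555318925419334e-05
tab 413 [-0.0067 -0.0142  0.1959] [0.0033 0.0098 0.2404]
basket [-0.0251 -0.042   0.0834] [0.0202 0.0478 0.1298] ((-2.4168701171875, 2.9056549072265625), (89.79964447021484, 45.18923568725586), 89.59473419189453)
t 10.3 [ 0.4854 -0.2192  0.3559] F [ 0.39   -0.0895 -0.0865] w 0.29963378075783936 0.0
tcp stand -0.002721637757616723 -4.038439745962936e-05
tab 415 [-0.0066 -0.0142  0.1974] [0.0036 0.0097 0.2414]
basket [-0.0247 -0.042   0.084 ] [0.0203 0.0478 0.13  ] ((-2.1450119018554688, 2.8817901611328125), (89.72447204589844, 44.969913482666016), 89.93329620361328)
```

View pics/s6.png

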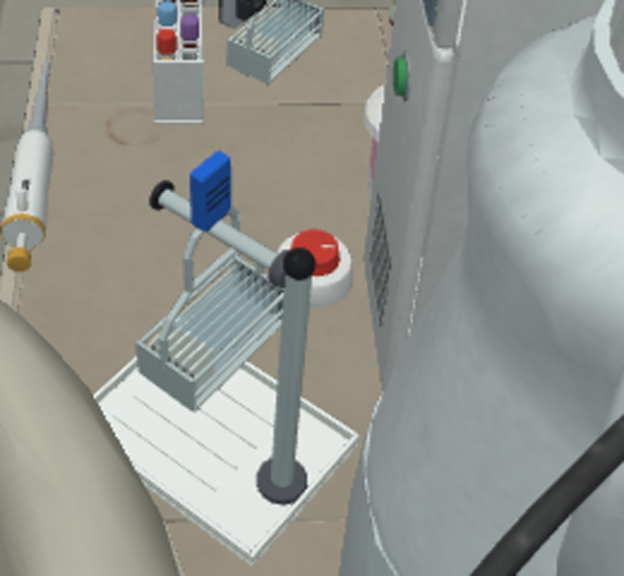

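The picture shows the rack hanging freely, with the tab at (210,190), the gripper clear and the yellow rack still standing. I'll let any residual swing die down before handing in.

Call:
move_arm:
  rows: [0,0,0,0,0,0,-0.4,0,0,0,0,0,0,-0.4,0,0,0,0,0,0,-0.4,0,0,0,0,0,0,-0.4,0,0,0,0,0,0,-0.4,0,0,0,0,0,0,-0.4,0,0,0,0,0,0,-0.4,0,0,0,0,0,0,-0.4]

```text
t: 11.15
tcp_pos: [0.4854, -0.2192, 0.3558]
tool_rot: [2.869, 1.28, -0.0]
ft_force: [-0.3, -0.1, -0.1]
width: 0.299
grasp_force: 0.0
```

Call:
move_arm:
  rows: [0,0,0,0,0,0,-0.4,0,0,0,0,0,0,-0.4,0,0,0,0,0,0,-0.4,0,0,0,0,0,0,-0.4,0,0,0,0,0,0,-0.4,0,0,0,0,0,0,-0.4,0,0,0,0,0,0,-0.4,0,0,0,0,0,0,-0.4]

```text
t: 11.95
tcp_pos: [0.4855, -0.2192, 0.3558]
tool_rot: [2.869, 1.28, 0.0]
ft_force: [-0.1, -0.4, -0.4]
width: 0.298
grasp_force: 0.0
```

```bash
for i in 7 8 9 10; do python3 st.py s$i | grep -E "^t |basket"; done
```

```text
t 11.95 [ 0.4855 -0.2192  0.3558] F [-0.0797 -0.3586 -0.4024] w 0.2981053542855672 0.0
basket [-0.0265 -0.0425  0.0836] [0.0201 0.0479 0.1292] ((-3.202241897583008, 2.6996803283691406), (90.29357147216797, 46.53544235229492), 89.79705047607422)
t 12.0 [ 0.4854 -0.2192  0.3558] F [0.3141 0.0695 0.944 ] w 0.30280632033110216 0.0
basket [-0.0247 -0.0421  0.0839] [0.0201 0.0473 0.1299] ((-2.2999038696289062, 2.653797149658203), (44.63044738769531, 89.48548126220703), 0.4024266302585602)
t 12.05 [ 0.4854 -0.2192  0.3558] F [-0.4322 -0.5664  0.6262] w 0.2938710110852685 0.0
basket [-0.0254 -0.043   0.0828] [0.0199 0.0474 0.1296] ((-2.614713668823242, 2.1446876525878906), (90.1961441040039, 45.1074104309082), 89.5984115600586)
t 12.1 [ 0.4854 -0.2192  0.3558] F [ 0.4487 -0.3057 -0.2717] w 0.29707784394803155 0.0
basket [-0.0258 -0.0423  0.0841] [0.0199 0.0482 0.129 ] ((-2.467164993286133, 2.8575897216796875), (90.28663635253906, 45.391761779785156), 89.1900634765625)
```

At rest; handing in.

```bash
python3 -c "from station import arm; print(arm.close_job())"
```

```text
the job is handed in; nothing more can be done
None
```

The blue rack hangs at rest on the peg, released, about 2–3 mm from mid-peg by the last side-camera reading; the yellow rack was not touched, and the job was handed in at about 12 s (no verdict was returned).

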